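Close the tube caps in the dry block and start the heater

ROBOT

A 6-joint arm with a two-finger parallel gripper is mounted at the origin on the work surface; the furniture and walls round the work are solid. World frame = base frame: x ahead of the robot, y to its left, z up, the work surface at z = 0. Lengths are in mm, angles in rad, forces in N, time in s.
With the tool pointing down it reaches from about 400 to 925 mm from the base axis. Payload 12.5 kg.
Tool frame: the origin (TCP) lies at the very end of the fingers, on their centre line; the grasp point (between the pads) lies 19 mm behind it; z points along the fingers, y is the line along which they close (so a half turn about z gives the same grasp; the last joint's range is limited). The gripper opens to 95 mm and grips with 3 to 60 N. Pads are 20 mm wide; open, the fingers measure 119 mm over their backs; the gripper's body (75 mm by 180 mm) begins 59 mm behind the grasp point.
Start: joints at [1.127, 0.491, 1.559, -0, 1.092, -0.106], TCP at [207.117, 589.703, 214.661] pointing down, gripper open.
Joint ranges: [-3.1, 3.1], [-0.84, 2.19], [0.05, 2.79], [-1.13, 4.28], [0.06, 2.93], [-2.69, 2.69]. Speed limits (rad/s): [2.22, 2.22, 2.79, 3.14, 3.14, 3.14].

INTERFACE

Orientations are given as [roll, pitch, yaw] about the fixed x, y, z axes, in that order (R = Rz(yaw) Ry(pitch) Rx(roll)).
In Python, from cell import state, imaging, env, spot_in, mark_of gives the robot as it stands. The module is installed in compiled form; this text tells all that it offers.
- The arm moves only by the tool step_arm, never from a script. Its argument "increments" is a list of rows, each an object with "slide": the shift along the tool's x, y, z in m, a list of three; "roll": the turn about the tool's z in rad. A call has 1 to 5 rows; each row is the pose to reach, as a shift and turn from the pose commanded when the call began, along the tool's axes at that moment; what a row does not reach only later rows make up. A row lasts 1/8 s, in which the tool goes at most 62.5 mm and 10.7 degrees, less where a joint would pass 70% of its speed; a pose out of reach is approached as far as the arm can. A call with a gripper value outside its range is refused whole. "fingers" is the opening, from 0 (shut) to 1 (fully open), set as the call begins (left out, the last holds). The fingers move at their own pace and stop on an object; the grip force is fixed at half the most. Time passes only in rows, so rows that repeat a pose let the fingers close. It gives the time, the measured TCP pose, the force, the opening and the grip force at its end, in the units of the state.
- state(): the state, without advancing time (a new reading comes with each control period).
- imaging.read_camera(name): name is "scene" or "top"; returns a dict with "color" (420x560x3 uint8, red, green, blue), "z_map" (420x560 float32, mm along the optical axis (not along the pixel's ray), 0 where there is no reading), "intrinsics" (3x3 intrinsics, pixels), "camera_from_world" (4x4, takes a point from world to camera coordinates). Camera axes: x right, y up, looking along -z (the intrinsics and any distortion apply to the point x, -y, -z); pixel columns grow to the right and rows downward; lengths in mm; the calibration is good to about 2 mm. A picture is of the moment at which its call begins.
- env.job_done(): hands the job in; it is judged then, once.
Trained networks look in the newest picture that a camera, given by its name, has taken for a name from the list of things; names that differ only in an ending like _2 or _b are one class to them, and where a whole thing is asked for, a point or a joint stands for the part that bears it (a point fixed in the world has none). Each returns a list of dicts, best first, with "confidence" (0 to 1); they miss things now and then, are a little off and sometimes report something else, mostly with a low value. They report only what shows in the picture. A call takes as long as a camera call.
- spot_in(camera, target): "bbox" ([left, top, right, bottom] in pixels, round what is visible of it).
- mark_of(camera, target): "uv" ([column, row] in pixels: a listed point, or the origin of a listed thing).
The state is a dict: "t": time; "joints": joint angles; "qvel": joint speeds; "tau": joint torques, N m; "eef_pos": TCP position; "tcp_rot": TCP orientation; "ft_force": force on the tool from outside, world axes, zero at the start; "moment": the same for the moment, N m; "opening": opening from 0.0 (shut) to 1.0 (fully open); "grip_force": force on a finger pad.
Only numpy, scipy, OpenCV 4.12 (cv2) and the standard library are available. Lean on these libraries where they do the work, as an engineer would, in place of code of your own. Each camera call takes 0.05 s, during which the arm holds its last target. There are 200 camera calls.

TASK

The six tubes in the dry block heater still have their hinged caps standing open. Beginning at the left end, where the hinges are, run the fingertips lightly along the row so that each cap folds over and is pressed fully shut, then press the round start key once all six are shut. Do not touch the open tube mouths, do not bend a cap backwards or pull at the block or tubes, and leave the two square setting keys and the things standing round the heater alone.

Things in the scene. Friction and masses are not known exactly. Their poses are not given: they have to be found in the camera images.
- block: dark anodised aluminium block, 88 (x) x 178 (y) x 50 (z) mm, 1 kg, loose in the heater's well, 1.5 mm play; not to be lifted. Origin: centre of its underside (38 mm above the table); x to the heater's back, y to the left along the tube row, z up. Caps 1 to 6 (left to right) lie at block x = -18, y = +65, +39, +13, -13, -39, -65 mm; back row (x = +22) is empty flat bores
- tubes: the six tubes, fixed in the block's front row (same origin and axes as the block). Their 18 mm wide rims are at block z = 62 mm, 12 mm above the block's top, and can be touched only while a cap is open. Nothing but tubes and caps stands above the block's top within 60 mm of the row
- cap_1 (a joint): left end cap, a white 19 mm disc: angle in rad, 0 = shut (flat top at block z = 65.6 mm), 1.57 = upright, stop 2.1. Starts at 0.5 to 1.2, stays where left (friction 0.02 N m, 1 N at the lip). Hinge line along block x, 10.5 mm left (+y) of the tube axis, at block z = 62; lip 23.5 mm from it. A finger moving right (-y) over the row folds caps shut; moving left bends them back
- cap_2 (a joint): second cap from the left, likewise
- cap_3 (a joint): third cap from the left, likewise
- cap_4 (a joint): fourth cap from the left, likewise
- cap_5 (a joint): fifth cap from the left, likewise
- cap_6 (a joint): sixth cap, at the right end, likewise
- heater: white dry block heater, 190 (x) x 220 (y) mm, fixed; origin: centre of its underside on the table; x to its back, y to its left, z up. Deck round the block 80 mm high; in front (-x) the control panel slopes down to the front by 10 degrees: display on the left, two square 13 mm setting keys one behind the other in the middle, round start key on the right
- start_top (a point): centre of the top of the start key (round, white, 20 mm diameter, standing 8 mm proud of the panel), about 81 mm above the table; its z axis points out of the panel, tilted 10 degrees to the front; the key is pressed the other way
- start_key (a joint): travel of the start key in m: 0 = out, 0.0035 = fully in; springs back; 1.4 N to begin moving, 4.5 N fully in; 0.0025 counts as pressed
- key_up (a joint): travel of the rear square setting key in m (0 to 0.002), to be left alone; 73 mm to the left of the start key
- key_down (a joint): travel of the front square setting key in m (0 to 0.002), to be left alone; 73 mm to the left of the start key
- bottle_brown: brown bottle with a blue screw cap, 48 mm diameter, 88 mm high, origin under its centre; loose bystander left of the heater
- bottle_white: small white bottle with a red cap, 28 mm diameter, 70 mm high, origin under its centre; loose bystander right of the heater
- carton: small orange and white carton, 85 x 56 x 62 mm, origin under its centre; loose bystander at the left rear of the heater

How it is judged:
By the outcome, as a careful person would: the job done as asked, in the order asked, and still so for the second after the job is handed in, with the robot touching nothing.
It also fails if it takes over 51 s, if anything falls off the work surface, if the arm or the gripper's body presses on something with over 40 N, if the wrist force passes 120 N, or if a joint passes its speed limit or range.

## Working session

There is one attempt and no reset: what is moved stays moved. The work goes in short steps, Python scripts to look and compute and a tool call to move; the robot and the scene stay as the last step left them, time stands still between calls to the robot, and variables do not carry over. Pictures are saved under pics/ and viewed, at most 10 in all, crops included, and the job is handed in when it is done.

Besides the shell and the picture viewer there is one more tool, called after "Emit:" by a JSON object that holds its "fn" and its "kwargs". step_arm: Moves the arm, as the interface text tells. Its arguments: {"type":"object","properties":{"increments":{"type":"array"},"fingers":{"type":"number"}},"required":["increments"]}

```bash
mkdir -p pics
cat > h.py <<'E'
import numpy as np, cv2
from cell import state, imaging, env, spot_in, mark_of
def px2w(im,u,v,z=None,d=None):
    K=im["intrinsics"];T=np.linalg.inv(im["camera_from_world"])
    r=np.array([(u-K[0,2])/K[0,0],-(v-K[1,2])/K[1,1],-1.])
    o=T[:3,3];w=T[:3,:3]@r
    if d is None: d=(z-o[2])/w[2]
    return o+w*d
E
python3 - <<'E'
from h import *
print(state())
for c in("scene","top"):
    im=imaging.read_camera(c);cv2.imwrite(f"pics/{c}0.png",im["color"][:,:,::-1]);np.savez(f"/tmp/{c}0.npz",**im)
    print(c,np.round(im["intrinsics"],1).tolist(),np.round(np.linalg.inv(im["camera_from_world"]),3).tolist())
    for n in("start_top","block","heater","cap_1","key_up"):
        if n!="start_top": print(n,"spot",[(np.round(x["bbox"]).tolist(),round(x["confidence"],2)) for x in spot_in(c,n)])
        print(n,"mark",[(np.round(x["uv"],1).tolist(),round(x["confidence"],2)) for x in mark_of(c,n)] if n in("start_top","block","heater") else "")
E
```

```text
{'t': 0.0, 'joints': array([ 1.12740791e+00,  4.91561368e-01,  1.55948966e+00,  6.80471936e-06,
        1.09170201e+00, -1.05590674e-01]), 'qvel': array([ 0.00065078, -0.00022262,  0.00022419,  0.00080374, -0.00039386,
        0.00111026]), 'tau': array([-5.72866084e-04, -6.12651300e+01, -2.58188832e+01,  6.91056973e-02,
        4.82045521e-02, -6.87967690e-05]), 'eef_pos': array([206.98876245, 589.44911143, 214.04678412]), 'tcp_rot': array([-3.14043937e+00, -1.28299603e-04,  2.80379169e+00]), 'ft_force': array([-0.13225311, -0.26813417, -0.22729997]), 'moment': array([ 0.0535966 ,  0.00710761, -0.0325646 ]), 'grip_force': 0.0, 'opening': 0.9997114143972966}
scene [[464.2, 0.0, 284.3], [0.0, 464.2, 210.3], [0.0, 0.0, 1.0]] [[0.744, 0.299, -0.598, 39.475], [-0.668, 0.324, -0.67, -485.911], [-0.006, 0.898, 0.441, 465.536], [0.0, 0.0, 0.0, 1.0]]
start_top mark [([272.4, 256.3], 0.68), ([270.5, 263.3], 0.47)]
block spot [([229.0, 190.0, 333.0, 249.0], 0.8)]
block mark [([279.6, 238.1], 0.85)]
heater spot [([188.0, 208.0, 348.0, 310.0], 0.81), ([212.0, 188.0, 255.0, 217.0], 0.44)]
heater 
[... 302 characters left out ...]
530.9, 201.5], [0.0, 0.0, 1.0]] [[0.002, 0.988, -0.154, 397.81], [-1.0, 0.002, 0.001, 116.21], [0.002, 0.154, 0.988, 958.917], [0.0, 0.0, 0.0, 1.0]]
start_top mark [([349.7, 254.1], 0.61), ([201.2, 199.1], 0.18)]
block spot [([247.0, 173.0, 359.0, 240.0], 0.65)]
block mark [([299.7, 211.3], 0.92)]
heater spot [([234.0, 166.0, 375.0, 289.0], 0.87)]
heater mark [([301.2, 229.0], 0.77)]
cap_1 spot [([178.0, 168.0, 224.0, 222.0], 0.71), ([289.0, 208.0, 302.0, 221.0], 0.65), ([274.0, 212.0, 282.0, 223.0], 0.63), ([318.0, 204.0, 335.0, 216.0], 0.63), ([303.0, 211.0, 315.0, 219.0], 0.6), ([338.0, 204.0, 348.0, 217.0], 0.47)]
cap_1 mark 
key_up spot [([298.0, 252.0, 312.0, 259.0], 0.53)]
key_up mark
```

View pics/top0.png

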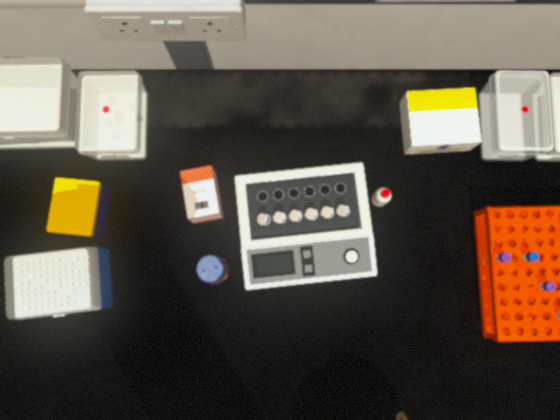

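View pics/scene0.png

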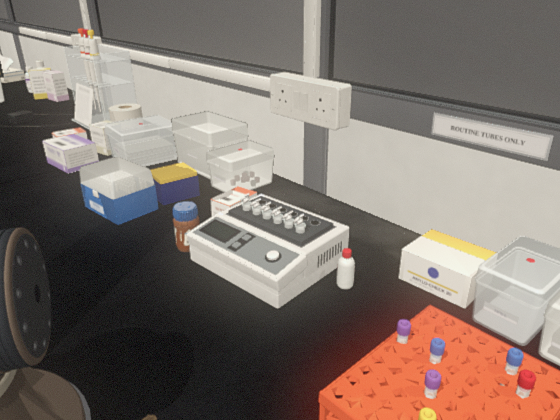

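The top view shows the heater turned by about 6°. The tubes run from (263,219) to (343,211), the start key is at (351,256) and the bores run from (262,196) to (340,188). The scene view agrees.

Run:
```python
from h import *
im=dict(np.load("/tmp/top0.npz"));c=im["color"][:,:,::-1]
cv2.imwrite("pics/topcrop.png",cv2.resize(c[155:295,225:385],None,fx=5,fy=4.2*5/4.2*0.85,interpolation=cv2.INTER_CUBIC))
s=dict(np.load("/tmp/scene0.npz"));cv2.imwrite("pics/scenecrop.png",cv2.resize(s["color"][185:285,200:330,::-1],None,fx=6,fy=6,interpolation=cv2.INTER_CUBIC))
g=cv2.cvtColor(c,cv2.COLOR_BGR2GRAY)
m=((g<75)&(g>0)).astype(np.uint8);roi=np.zeros_like(m);roi[172:242,242:364]=1
cs,_=cv2.findContours(m*roi,cv2.RETR_EXTERNAL,cv2.CHAIN_APPROX_NONE);b=max(cs,key=cv2.contourArea)
box=cv2.boxPoints(cv2.minAreaRect(cv2.convexHull(b)));W=np.array([px2w(im,u,v,z=88) for u,v in box]);print(box,W.round(1),W.mean(0),[np.linalg.norm(W[i]-W[i-1]) for i in range(4)])
for u,v in[(262,196),(340,188)]:print("bore",px2w(im,u,v,z=88).round(1))
print("start",px2w(im,350.7,255.5,z=81).round(1), "depthz", [px2w(im,u,v,d=im["z_map"][v,u]).round(1) for u,v in[(351,256),(300,205),(230,265),(240,210)]])
```

```text
[[321. 186.]
 [328. 186.]
 [328. 193.]
 [321. 193.]] [[560.   49.   88. ]
 [560.   37.3  88. ]
 [548.1  37.5  88. ]
 [548.1  49.1  88. ]] [554.04438388  43.21648307  88.        ] [np.float64(11.848107271465805), np.float64(11.678293953850138), np.float64(11.84868894360187), np.float64(11.654206702326563)]
bore [542.9 147.3  88. ]
bore [556.6  17.3  88. ]
start [444.9   0.7  81. ] depthz [array([ 4.442e+02, -1.000e-01,  7.850e+01]), array([527.6,  84.2,  89.6]), array([431.8, 206.7,   2.4]), array([519.9, 183.9,  83.5])]
```

View pics/topcrop.png

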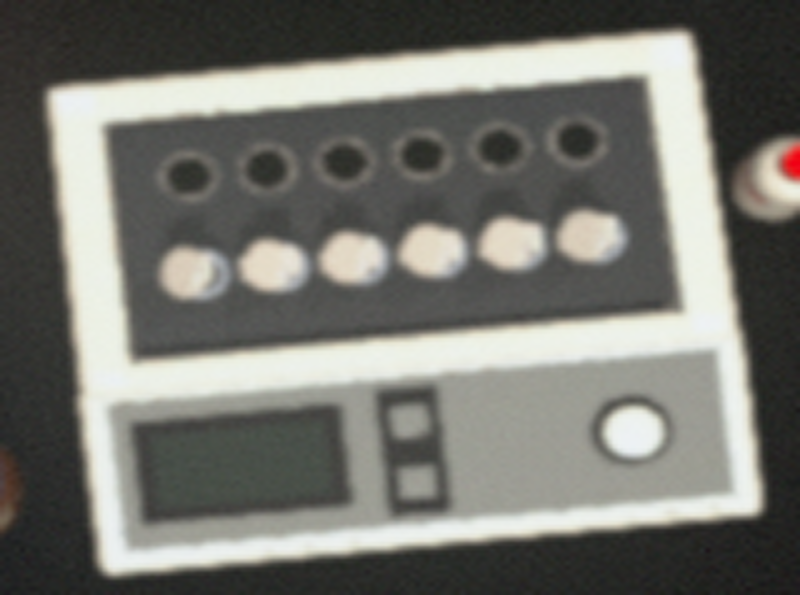

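View pics/scenecrop.png

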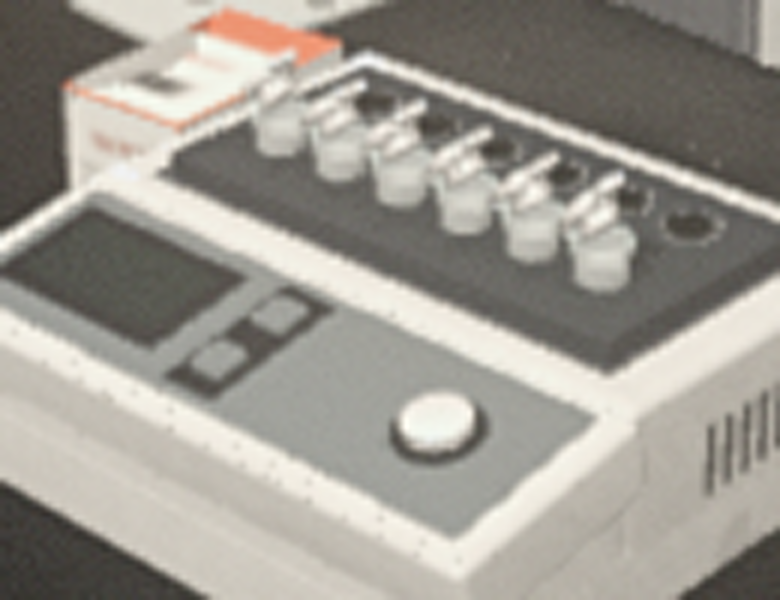

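Emit:
{"fn": "step_arm", "kwargs": {"increments": [{"slide":[-0.041,-0.029,0.0],"roll":-0.089},{"slide":[-0.082,-0.057,0.0],"roll":-0.177},{"slide":[-0.123,-0.086,0.0],"roll":-0.266},{"slide":[-0.164,-0.115,0.0],"roll":-0.354},{"slide":[-0.205,-0.144,0.0],"roll":-0.443}], "fingers": 0}}

```text
t: 1.42
eef_pos: [353.6, 384.6, 214.8]
tcp_rot: [3.141, 0.0, -3.033]
ft_force: [0.7, 0.9, 0.2]
opening: 0.531
grip_force: 0.0
```

Emit:
{"fn": "step_arm", "kwargs": {"increments": [{"slide":[-0.025,-0.043,0.01]},{"slide":[-0.05,-0.087,0.025]},{"slide":[-0.075,-0.13,0.045]},{"slide":[-0.1,-0.174,0.06]},{"slide":[-0.123,-0.217,0.075]}]}}

```text
invalid input at $.increments[0]: expected keys slide, roll
```

Emit:
{"fn": "step_arm", "kwargs": {"increments": [{"slide":[0,0,0.01]},{"slide":[0,0,0.02]},{"slide":[0,0,0.02]}]}}

```text
invalid input at $.increments[0]: expected keys slide, roll
```

Run:
```python
from h import *
s=state();print(s["eef_pos"],s["tcp_rot"],s["ft_force"],s["opening"])
im=imaging.read_camera("scene");t=imaging.read_camera("top")
a=cv2.resize(im["color"][170:270,180:320,::-1],None,fx=5,fy=5,interpolation=cv2.INTER_CUBIC)
cv2.imwrite("pics/s1.png",a)
cv2.imwrite("pics/t1.png",cv2.resize(t["color"][155:295,205:385,::-1],None,fx=4,fy=4,interpolation=cv2.INTER_CUBIC))
```

```text
[353.60522697 384.57358405 214.82052146] [ 3.14128283e+00  4.56785723e-04 -3.03330373e+00] [0.74752904 0.89524613 0.18234914] 0.5310054535051553
```

View pics/s1.png

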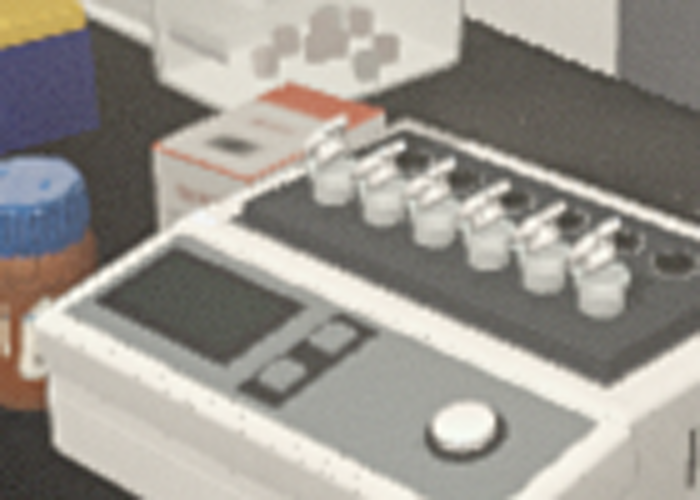

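The moves were refused because each row needs a roll value. The picture only shows the untouched heater: six caps open, cap 1 at about (325,145) in the crop.

Emit:
{"fn": "step_arm", "kwargs": {"increments": [{"slide":[-0.025,-0.043,0.01],"roll":0},{"slide":[-0.05,-0.087,0.025],"roll":0},{"slide":[-0.075,-0.13,0.045],"roll":0},{"slide":[-0.1,-0.174,0.06],"roll":0},{"slide":[-0.123,-0.217,0.075],"roll":0}]}}

```text
t: 2.15
eef_pos: [498.8, 182.2, 139.2]
tcp_rot: [3.141, 0.0, -3.037]
ft_force: [0.4, 0.8, -0.4]
opening: 0.006
grip_force: 0.0
```

Emit:
{"fn": "step_arm", "kwargs": {"increments": [{"slide":[0,0,0.01],"roll":0},{"slide":[0,0,0.02],"roll":0},{"slide":[0,0,0.02],"roll":0}]}}

```text
t: 2.52
eef_pos: [497.1, 184.1, 119.1]
tcp_rot: [3.142, -0.001, -3.035]
ft_force: [-0.1, -0.4, 1.0]
opening: 0.005
grip_force: 0.0
```

Run:
```python
from h import *
s=state();print(s["eef_pos"],s["tcp_rot"],s["ft_force"],s["opening"])
im=imaging.read_camera("scene");t=imaging.read_camera("top")
cv2.imwrite("pics/s2.png",cv2.resize(im["color"][170:270,180:320,::-1],None,fx=5,fy=5,interpolation=cv2.INTER_CUBIC))
p=s["eef_pos"]
for n,i in(("scene",im),("top",t)):
    c=i["camera_from_world"]@np.r_[p,1];K=i["intrinsics"];print(n,"tcp px",K[0,0]*c[0]/-c[2]+K[0,2],K[1,1]*c[1]/c[2]+K[1,2])
```

```text
[497.05446213 184.06044844 119.14083509] [ 3.14158036e+00 -1.16054759e-03 -3.03504446e+00] [-0.10408156 -0.42815581  0.98815461] 0.004510003616767192
scene tcp px 228.54420593452815 187.38030244224203
top tcp px 238.0051530779669 221.1371453072686
```

View pics/s2.png

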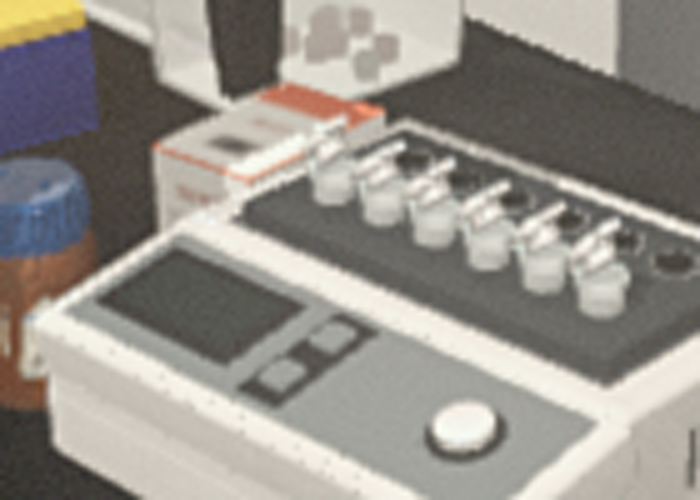

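Emit:
{"fn": "step_arm", "kwargs": {"increments": [{"slide":[0,-0.004,0.006],"roll":0},{"slide":[0,-0.01,0.011],"roll":0},{"slide":[0,-0.016,0.011],"roll":0},{"slide":[0,-0.021,0.011],"roll":0},{"slide":[0,-0.025,0.011],"roll":0}]}}

```text
t: 3.25
eef_pos: [500.7, 157.7, 108.8]
tcp_rot: [3.142, 0.0, -3.037]
ft_force: [0.6, 0.2, 0.2]
opening: 0.004
grip_force: 0.0
```

Emit:
{"fn": "step_arm", "kwargs": {"increments": [{"slide":[0,-0.004,0],"roll":0},{"slide":[0,-0.008,0],"roll":0},{"slide":[0,-0.012,0],"roll":0},{"slide":[0,-0.016,0],"roll":0},{"slide":[0,-0.016,0],"roll":0}]}}

```text
t: 3.88
eef_pos: [502.3, 141.9, 108.6]
tcp_rot: [-3.141, -0.0, -3.037]
ft_force: [0.7, -0.7, 0.1]
opening: 0.007
grip_force: 0.2
```

Emit:
{"fn": "step_arm", "kwargs": {"increments": [{"slide":[-0.001,0,0.002],"roll":0},{"slide":[-0.001,0,0.004],"roll":0},{"slide":[-0.001,0,0.005],"roll":0},{"slide":[-0.001,0,0.005],"roll":0}]}}

```text
t: 4.38
eef_pos: [503.3, 142.3, 103.8]
tcp_rot: [-3.141, 0.0, -3.036]
ft_force: [-0.9, -2.4, 5.8]
opening: 0.004
grip_force: 2.7
```

Emit:
{"fn": "step_arm", "kwargs": {"increments": [{"slide":[0,0,0.0005],"roll":0},{"slide":[0,0,0.001],"roll":0},{"slide":[0,0,0.001],"roll":0}]}}

```text
t: 4.75
eef_pos: [503.4, 142.3, 103.7]
tcp_rot: [-3.141, 0.001, -3.036]
ft_force: [-4.1, -1.9, 16.8]
opening: 0.004
grip_force: 8.4
```

Emit:
{"fn": "step_arm", "kwargs": {"increments": [{"slide":[0,0,-0.005],"roll":0},{"slide":[0,-0.006,-0.005],"roll":0},{"slide":[0,-0.013,-0.005],"roll":0},{"slide":[0,-0.02,-0.005],"roll":0},{"slide":[0,-0.026,-0.005],"roll":0}]}}

```text
t: 5.38
eef_pos: [506.0, 115.9, 107.5]
tcp_rot: [3.141, -0.0, -3.037]
ft_force: [-0.7, 1.3, 0.4]
opening: 0.006
grip_force: 0.6
```

Emit:
{"fn": "step_arm", "kwargs": {"increments": [{"slide":[0,0,0.002],"roll":0},{"slide":[0,0,0.004],"roll":0},{"slide":[0,0,0.0045],"roll":0},{"slide":[0,0,0.0045],"roll":0}]}}

```text
t: 5.88
eef_pos: [506.1, 116.3, 103.7]
tcp_rot: [-3.141, 0.001, -3.036]
ft_force: [-1.4, -4.3, 12.0]
opening: 0.004
grip_force: 5.9
```

Run:
```python
from h import *
im=imaging.read_camera("scene")
cv2.imwrite("pics/s3.png",cv2.resize(im["color"][170:270,200:320,::-1],None,fx=6,fy=6,interpolation=cv2.INTER_CUBIC))
```

```text
(no output)
```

View pics/s3.png

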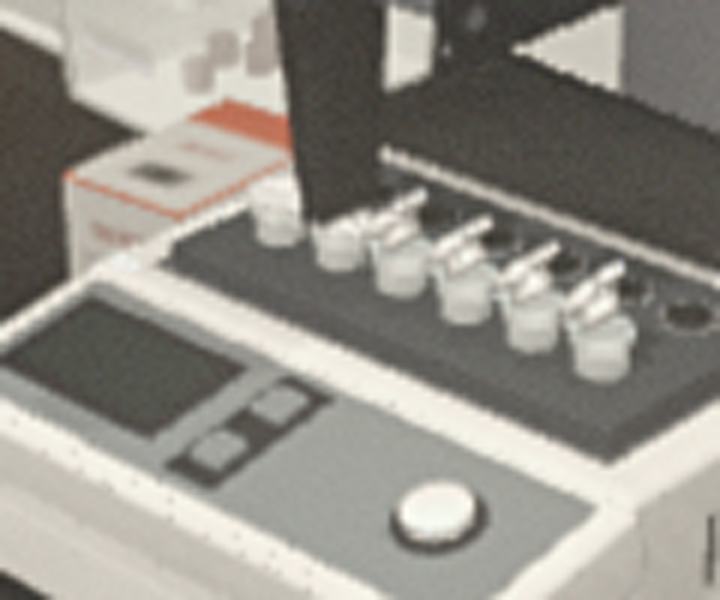

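Cap 1 looks shut at about (277,195), and the fingertips are on cap 2 at about (340,220). The method works, so I'll go on to caps 3 and 4.

Emit:
{"fn": "step_arm", "kwargs": {"increments": [{"slide":[0,0,-0.004],"roll":0},{"slide":[0,-0.006,-0.004],"roll":0},{"slide":[0,-0.013,-0.004],"roll":0},{"slide":[0,-0.02,-0.004],"roll":0},{"slide":[0,-0.027,-0.004],"roll":0}]}}

```text
t: 6.55
eef_pos: [508.9, 89.1, 107.1]
tcp_rot: [3.141, 0.0, -3.037]
ft_force: [0.6, 1.2, 0.3]
opening: 0.006
grip_force: 0.5
```

Emit:
{"fn": "step_arm", "kwargs": {"increments": [{"slide":[0,0,0.002],"roll":0},{"slide":[0,0,0.0035],"roll":0},{"slide":[0,0,0.004],"roll":0},{"slide":[0,0,0.004],"roll":0}]}}

```text
t: 7.05
eef_pos: [508.9, 89.4, 103.7]
tcp_rot: [-3.141, 0.001, -3.036]
ft_force: [-2.2, -4.5, 11.3]
opening: 0.001
grip_force: 5.7
```

Emit:
{"fn": "step_arm", "kwargs": {"increments": [{"slide":[0,0,-0.004],"roll":0},{"slide":[0,-0.006,-0.004],"roll":0},{"slide":[0,-0.013,-0.004],"roll":0},{"slide":[0,-0.02,-0.004],"roll":0},{"slide":[0,-0.026,-0.004],"roll":0}]}}

```text
t: 7.68
eef_pos: [511.5, 63.2, 107.0]
tcp_rot: [3.141, -0.0, -3.037]
ft_force: [0.1, 1.2, 0.8]
opening: 0.007
grip_force: 0.5
```

Emit:
{"fn": "step_arm", "kwargs": {"increments": [{"slide":[0,0,0.002],"roll":0},{"slide":[0,0,0.0035],"roll":0},{"slide":[0,0,0.004],"roll":0},{"slide":[0,0,0.004],"roll":0}]}}

```text
t: 8.18
eef_pos: [511.7, 63.5, 103.8]
tcp_rot: [-3.141, 0.001, -3.036]
ft_force: [-1.4, -4.4, 12.5]
opening: 0.006
grip_force: 5.6
```

Caps 5 and 6 go the same way, then lift clear.

Emit:
{"fn": "step_arm", "kwargs": {"increments": [{"slide":[0,0,-0.004],"roll":0},{"slide":[0,-0.006,-0.004],"roll":0},{"slide":[0,-0.013,-0.004],"roll":0},{"slide":[0,-0.02,-0.004],"roll":0},{"slide":[0,-0.026,-0.004],"roll":0}]}}

```text
t: 8.8
eef_pos: [514.3, 37.4, 107.1]
tcp_rot: [3.142, 0.0, -3.037]
ft_force: [-0.7, 1.5, 0.4]
opening: 0.005
grip_force: 0.5
```

Emit:
{"fn": "step_arm", "kwargs": {"increments": [{"slide":[0,0,0.002],"roll":0},{"slide":[0,0,0.0035],"roll":0},{"slide":[0,0,0.004],"roll":0},{"slide":[0,0,0.004],"roll":0}]}}

```text
t: 9.3
eef_pos: [514.4, 37.7, 103.8]
tcp_rot: [-3.141, 0.001, -3.036]
ft_force: [-3.0, -4.5, 11.5]
opening: 0.001
grip_force: 5.6
```

Emit:
{"fn": "step_arm", "kwargs": {"increments": [{"slide":[0,0,-0.004],"roll":0},{"slide":[0,-0.006,-0.004],"roll":0},{"slide":[0,-0.013,-0.004],"roll":0},{"slide":[0,-0.02,-0.004],"roll":0},{"slide":[0,-0.026,-0.004],"roll":0}]}}

```text
t: 9.93
eef_pos: [517.0, 11.5, 107.1]
tcp_rot: [3.142, -0.0, -3.037]
ft_force: [0.4, 1.9, 1.0]
opening: 0.005
grip_force: 0.5
```

Emit:
{"fn": "step_arm", "kwargs": {"increments": [{"slide":[0,0,0.002],"roll":0},{"slide":[0,0,0.0035],"roll":0},{"slide":[0,0,0.004],"roll":0},{"slide":[0,0,0.004],"roll":0}]}}

```text
t: 10.42
eef_pos: [517.2, 11.8, 103.8]
tcp_rot: [-3.141, 0.001, -3.036]
ft_force: [-2.2, -4.0, 11.5]
opening: 0.001
grip_force: 5.5
```

Emit:
{"fn": "step_arm", "kwargs": {"increments": [{"slide":[0,0,-0.01],"roll":0},{"slide":[0,0,-0.03],"roll":0},{"slide":[0,-0.03,-0.04],"roll":0},{"slide":[0,-0.07,-0.04],"roll":0},{"slide":[0,-0.1,-0.04],"roll":0}]}}

```text
t: 11.05
eef_pos: [527.6, -88.4, 143.6]
tcp_rot: [3.142, 0.0, -3.036]
ft_force: [0.3, 0.4, -0.0]
opening: 0.005
grip_force: 0.0
```

Run:
```python
from h import *
im=imaging.read_camera("scene")
t=imaging.read_camera("top");np.savez("/tmp/top4.npz",**t)
a=cv2.resize(im["color"][180:260,220:330,::-1],(800,400*8//11*2),interpolation=cv2.INTER_CUBIC)[:350]
b=cv2.resize(t["color"][180:225,245:365,::-1],(800,240),interpolation=cv2.INTER_CUBIC)
cv2.imwrite("pics/s4.png",np.vstack([a,b]))
print([(np.round(x["uv"],1),x["confidence"]) for x in mark_of("top","start_top")],[(np.round(x["uv"],1),x["confidence"]) for x in mark_of("scene","start_top")])
# white key centroid in both views
for n,i,(u0,v0) in(("top",t,(351,256)),("scene",im,(272,256))):
    g=cv2.cvtColor(i["color"],cv2.COLOR_RGB2GRAY);w=g[v0-11:v0+11,u0-13:u0+13];m=w>210
    v,u=np.nonzero(m);print(n,m.sum(),u.mean()+u0-13,v.mean()+v0-11,px2w(i,u.mean()+u0-13,v.mean()+v0-11,z=81).round(1))
```

```text
[(array([350.7, 254.9]), 0.54)] [(array([273.8, 255.2]), 0.57)]
top 90 351.3333333333333 256.4111111111111 [ 4.434e+02 -4.000e-01  8.100e+01]
scene 81 273.0617283950617 253.4691358024691 [444.2  -5.1  81. ]
```

View pics/s4.png

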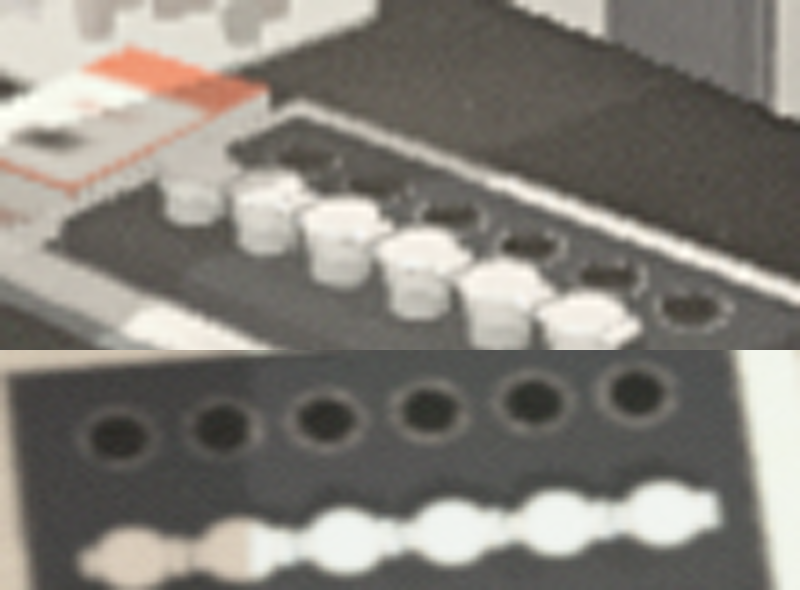

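All six caps lie flat: in the lower strip they show as flat discs from (130,555) to (665,510), with the lip tabs down. Next is the start key at about (444,-1).

Emit:
{"fn": "step_arm", "kwargs": {"increments": [{"slide":[0.025,0.03,0],"roll":0},{"slide":[0.05,0.064,0],"roll":0},{"slide":[0.074,0.096,0.01],"roll":0},{"slide":[0.074,0.096,0.035],"roll":0},{"slide":[0.074,0.096,0.055],"roll":0}]}}

```text
t: 11.88
eef_pos: [443.3, 1.8, 87.8]
tcp_rot: [3.141, 0.0, -3.034]
ft_force: [0.8, -0.3, 0.4]
opening: 0.004
grip_force: 0.0
```

Emit:
{"fn": "step_arm", "kwargs": {"increments": [{"slide":[0,0,0.002],"roll":0},{"slide":[0,0,0.004],"roll":0},{"slide":[0,0,0.006],"roll":0},{"slide":[0,0,0.006],"roll":0}]}}

```text
t: 12.38
eef_pos: [443.9, 0.3, 82.4]
tcp_rot: [-3.142, 0.001, -3.036]
ft_force: [-0.1, 0.2, -0.1]
opening: 0.006
grip_force: 0.0
```

Emit:
{"fn": "step_arm", "kwargs": {"increments": [{"slide":[0,0,0.001],"roll":0},{"slide":[0,0,0.002],"roll":0},{"slide":[0,0,0.002],"roll":0}]}}

```text
t: 12.75
eef_pos: [444.1, 0.3, 80.2]
tcp_rot: [-3.142, 0.001, -3.036]
ft_force: [1.1, -0.2, 2.1]
opening: 0.006
grip_force: 1.2
```

Emit:
{"fn": "step_arm", "kwargs": {"increments": [{"slide":[0,0,0.001],"roll":0},{"slide":[0,0,0.0015],"roll":0},{"slide":[0,0,0.0015],"roll":0}]}}

```text
t: 13.12
eef_pos: [444.2, 0.3, 78.7]
tcp_rot: [-3.141, 0.001, -3.036]
ft_force: [2.6, 0.5, 4.2]
opening: 0.008
grip_force: 2.0
```

Emit:
{"fn": "step_arm", "kwargs": {"increments": [{"slide":[0,0,0.0005],"roll":0},{"slide":[0,0,0.001],"roll":0},{"slide":[0,0,0.001],"roll":0}]}}

```text
t: 13.5
eef_pos: [444.2, 0.3, 77.7]
tcp_rot: [-3.141, 0.001, -3.036]
ft_force: [3.8, 0.3, 4.7]
opening: 0.008
grip_force: 2.5
```

Emit:
{"fn": "step_arm", "kwargs": {"increments": [{"slide":[0,0,0.0005],"roll":0},{"slide":[0,0,0.001],"roll":0},{"slide":[0,0,0.001],"roll":0}]}}

```text
t: 13.88
eef_pos: [444.4, 0.3, 77.3]
tcp_rot: [-3.141, 0.002, -3.036]
ft_force: [1.6, 0.4, 15.8]
opening: 0.004
grip_force: 7.9
```

The force jumped to 15.8 N, so the key is fully in. I'll lift off and clear the view for a check.

Emit:
{"fn": "step_arm", "kwargs": {"increments": [{"slide":[0,0,-0.008],"roll":0},{"slide":[0,0,-0.03],"roll":0},{"slide":[0,0,-0.06],"roll":0},{"slide":[0,-0.04,-0.09],"roll":0},{"slide":[0,-0.09,-0.1],"roll":0}]}}

```text
t: 14.5
eef_pos: [452.9, -89.6, 178.0]
tcp_rot: [-3.142, 0.0, -3.034]
ft_force: [0.4, -0.7, 0.3]
opening: 0.007
grip_force: 0.0
```

Emit:
{"fn": "step_arm", "kwargs": {"increments": [{"slide":[0,-0.04,0],"roll":0},{"slide":[0,-0.08,0],"roll":0},{"slide":[0,-0.08,0],"roll":0}]}}

```text
t: 14.88
eef_pos: [460.9, -170.4, 176.0]
tcp_rot: [3.141, -0.002, -3.039]
ft_force: [0.0, 0.1, 0.6]
opening: 0.004
grip_force: 0.0
```

Run:
```python
from h import *
im=imaging.read_camera("scene");t=imaging.read_camera("top");print(state()["ft_force"])
a=cv2.resize(im["color"][180:280,180:360,::-1],(800,340),interpolation=cv2.INTER_CUBIC)
b=cv2.resize(t["color"][165:285,170:400,::-1],(500,260),interpolation=cv2.INTER_CUBIC)
cv2.imwrite("pics/s5.png",np.vstack([a,np.pad(b,((0,0),(0,300),(0,0)))]))
```

```text
[ 0.27833489  1.18232996 -0.70072237]
```

View pics/s5.png

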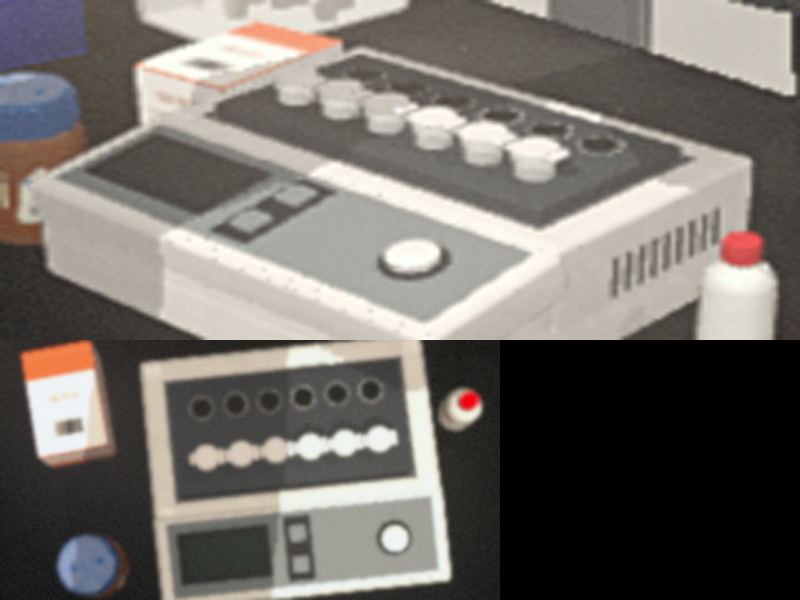

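All six caps lie flat from (295,90) to (540,145), the key at (413,255) has sprung back, and the bottles and carton are undisturbed.

```bash
python3 -c "
from cell import env
print(env.job_done())"
```

```text
the job is handed in; nothing more can be done
None
```

I folded and pressed the six caps shut from left to right, then pressed the start key fully in once and handed the job in at about 15 s; the final pictures show all six caps flat and the bottles and carton where they were.

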